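# Tip the ultrasonic test block into its holder and clip it in

## Robot

A 7-joint arm with a two-finger parallel gripper is mounted at the origin on the work surface. World frame = base frame: x ahead of the robot, y to its left, z up, the work surface at z = 0. Lengths are in m, angles in degrees, forces in N, time in s.
With the tool pointing down it reaches from about 0.425 to 0.875 m from the base axis. Payload 4.7 kg.
Tool frame: the origin (TCP) lies between the finger pads; the fingertips stand env.finger_overhang ahead of it and the grasp point (between the pads) lies 5 mm behind it (env.finger_overhang is the distance from the TCP to the fingertips, in m); z points along the fingers, y is the line along which they close (so a half turn about z gives the same grasp; the last joint's range is limited). The gripper opens to 87 mm and grips with 3 to 60 N. Pads are 19 mm wide; open, the fingers measure 117 mm over their backs; the gripper's body (75 mm by 190 mm) begins 51 mm behind the grasp point.
Start: joints at [75.006, 18.392, -4.016, 83.108, 1.295, 78.541, -3.26], TCP at [0.177, -0.625, 0.237] pointing down, gripper open.
Joint ranges: [-163.93, 163.93], [-17.29, 119.83], [-79.2, 71.16], [3.27, 140.29], [-89.18, 269.18], [5.43, 117.66], [-154.24, 154.24]. Speed limits (degrees/s): [147.25, 147.25, 180, 180, 180, 180, 180].

## Interface

Orientations are given as [roll, pitch, yaw] about the fixed x, y, z axes, in that order (R = Rz(yaw) Ry(pitch) Rx(roll)).
In Python, from cell import telemetry, eyes, env, models gives the robot as it stands. The module is installed in compiled form; this text tells all that it offers.
- The arm moves only by the tool drive_tool, never from a script. Its arguments are lists of equal length, an entry for each row: "angular": the turn, a rotation vector about the tool's x, y, z in rad, a list of three; "delta_pos": the shift along the tool's x, y, z in cm, a list of three; "gripper": the finger opening in cm, from 0 to 8.7. A call has 1 to 20 rows; each row shifts and turns the commanded pose from where the row before left it, along the tool's axes as they then stand; what a row does not reach is not made up. A row lasts 1/10 s, in which the tool goes at most 50 mm and 8.59 degrees, less where a joint would pass 70% of its speed; a pose out of reach is approached as far as the arm can. A call with a gripper value outside its range is refused whole. The fingers move at their own pace and stop on an object; "squeeze" is the grip in N (left out, the last holds). Time passes only in rows, so rows that do not move let the fingers close. It gives the time, the measured TCP pose, the force, the opening and the grip force at its end, in the units of the state.
- telemetry.get_obs(): the state, without advancing time (a new reading comes with each control period).
- eyes.read_camera(name): name is "scene" or "side" or "wrist"; returns a dict with "pixels" (480x640x3 uint8, red, green, blue), "mtx" (3x3 intrinsics, pixels), "origin" and "orientation" of the camera in the world. Camera axes: x right, y down, z forward; pixel columns grow to the right and rows downward; lengths in m; the calibration is good to about 2 mm. A picture is of the moment at which its call begins. There is no depth.
- env.sign_off(): hands the job in; it is judged then, once.
Trained networks look in a picture, given as the dict that the camera call returned (one of the last four; its "shot" number tells which), for a name from the list of things; names that differ only in an ending like _2 or _b are one class to them, and where a whole thing is asked for, a point or a joint stands for the part that bears it (a point fixed in the world has none). Each returns a list of dicts, best first, with "p" (0 to 1); they miss things now and then, are a little off and sometimes report something else, mostly with a low value. They report only what shows in the picture. A call takes as long as a camera call.
- models.search_frame(picture, target): "centre" ([column, row] in pixels, amid what is visible of it).
- models.cut_out(picture, target): "pixels" (480x640 bool, what is visible of it) and "centre" ([column, row] in pixels, amid what is visible of it).
The state is a dict: "time_s": time; "qpos": joint angles; "joint_velocities": joint speeds; "effort": joint torques, N m; "tool_pos": TCP position; "tool_rot": TCP orientation; "force": force on the tool from outside, world axes, zero at the start; "wrist_torque": the same for the moment, N m; "grip_width": finger opening in m; "grasp_force": force on a finger pad.
Only numpy, scipy, OpenCV 4.12 (cv2) and the standard library are available. Lean on these libraries where they do the work, as an engineer would, in place of code of your own. Each camera call takes 0.05 s, during which the arm holds its last target. There are 200 camera calls.

## Task

Tip the standing aluminium test block onto its side on the blue holder's plate by pushing it, using the plate's open edge as the low stop, so that it lies flat with its red recess facing up and its lipped end towards the aluminium fence; do not pick it up. Then push it straight along the plate until its end is flush against the fence and the orange sprung clip has snapped down over the lip into the recess. Leave the jar, the probe and the black adapter where they are, and let go of everything.

Things in the scene. Friction and masses are not known exactly. Their poses are not given: they have to be found in the camera images.
- block: Aluminium test block 45 (x) x 60 (y) x 90 mm (z), 0.4 to 0.75 kg, standing before the holder's open edge. Origin: centre of its underside; z up to the lipped end. Its -x face, away from the holder, has a red recess 4 mm deep, full width, 52 to 82 mm up, leaving an 8 mm lip at the top. Its +x is within 0.2 rad of the holder's x; its +x face is 20 to 40 mm short of the plate edge.
- block_mid (a point): Middle of the test block, 45 mm up its z axis. Pushed low (below about 40 mm) the standing block slides and squares itself on the plate edge; pushed near its top with its foot against that edge it passes balance at about 27 degrees and falls onto the plate by itself, its foot then overhanging the edge by about 20 to 35 mm.
- block_end (a point): Centre of the test block's lipped end face (90 mm up its z axis from its origin).
- holder: Holder fixed to the bench: blue plate 12 mm thick, 165 mm long (x from 0 to 165), 110 mm wide (y +-55). Origin: middle of the plate's open edge, at bench level; x points along the plate to the fence, z up. The open edge is a plain 12 mm step, the low stop. An aluminium fence 33 mm tall above the plate has its face at x = 125 mm; the orange clip reaches over it.
- clip (a joint): Angle (rad) of the orange sprung clip hinged behind the fence: 0 at rest (down), grows as its nose lifts, to 0.8. Spring: about 4 N at the nose. The nose has a 35 degree ramp towards the open edge: the lying block, pushed with 6 to 14 N, lifts it by itself. About 0.13 while riding on the lip, about 0.02 when snapped into the recess. Nothing else needs to touch it.
- clip_nose (a point): Underside of the clip's nose (24 mm wide), at rest at x = 111.5, y = 0, z = 52 mm of the holder; the top of the lying block is at 57 mm. The clip's highest part is about 78 mm above the bench.
- jar: Bystander: closed jar 52 mm in diameter, 62 mm tall, origin at its underside.
- probe: Bystander: round steel probe 34 mm in diameter, 50 mm tall, origin at its underside.
- plug: Bystander: black mains adapter 50 x 34 x 30 mm, origin at its underside.

How it is judged:
By the outcome, as a careful person would: the job done as asked, in the order asked, and still so for the second after the job is handed in, with the robot touching nothing.
It also fails if it takes over 48 s, if anything falls off the work surface, if the arm or the gripper's body presses on something with over 40 N, if the wrist force passes 120 N, or if a joint passes its speed limit or range.

## Working session

There is one attempt and no reset: what is moved stays moved. The work goes in short steps, Python scripts to look and compute and a tool call to move; the robot and the scene stay as the last step left them, time stands still between calls to the robot, and variables do not carry over. Pictures are saved under pics/ and viewed, at most 10 in all, crops included, and the job is handed in when it is done.

Besides the shell and the picture viewer there is one more tool, called after "Emit:" by a JSON object that holds its "name" and its "arguments". drive_tool: Moves the arm, as the interface text tells. Its arguments: {"type":"object","properties":{"angular":{"type":"array","items":{"type":"array","items":{"type":"number"}}},"delta_pos":{"type":"array","items":{"type":"array","items":{"type":"number"}}},"gripper":{"type":"array","items":{"type":"number"}},"squeeze":{"type":"number"}},"required":["angular","delta_pos","gripper"]}

```bash
mkdir -p pics; cat > h.py <<'E'
from cell import telemetry, eyes, env, models
import numpy as np, cv2
from scipy.spatial.transform import Rotation as R
def cam(n):
    p=eyes.read_camera(n); return p
def save(p,f): cv2.imwrite('pics/'+f,cv2.cvtColor(p['pixels'],cv2.COLOR_RGB2BGR))
def rot(p):
    o=np.array(p['orientation'],float)
    return o if o.shape==(3,3) else (R.from_euler('xyz',o,degrees=True).as_matrix() if o.size==3 else None)
def ray(p,px):
    d=np.linalg.inv(p['mtx'])@np.array([px[0],px[1],1.]); return np.array(p['origin']),rot(p)@d
def atz(p,px,z):
    o,d=ray(p,px); return o+d*(z-o[2])/d[2]
def proj(p,X):
    c=rot(p).T@(np.atleast_2d(X)-p['origin']).T; u=np.array(p['mtx'])@c; return (u[:2]/u[2]).T
E
python3 - <<'E'
from h import *
print(telemetry.get_obs(),env.finger_overhang)
ps={n:cam(n) for n in('scene','side','wrist')}
for n,p in ps.items():
    save(p,n+'0.png'); print(n,p['origin'],p['orientation'],p['mtx'].tolist() if hasattr(p['mtx'],'tolist') else p['mtx'])
    for t in('block','holder','clip_nose','block_end','jar','probe','plug'):
        print(t,[(np.round(r['centre']).tolist(),round(r['p'],2)) for r in models.search_frame(p,t)[:2]])
cv2.imwrite('pics/a.png',cv2.cvtColor(np.vstack([np.hstack([cv2.resize(ps[n]['pixels'],(400,300)) for n in('wrist','wrist')])]),cv2.COLOR_RGB2BGR))
E
```

```text
{'time_s': 0.0, 'qpos': array([75.00637142, 18.44011382, -4.01425196, 83.17488254,  1.29423629,
       78.54050168, -3.2592431 ]), 'joint_velocities': array([-0.04055825,  0.05478172,  0.00076652, -0.00557581, -0.05358841,
       -0.0664946 ,  0.10031059]), 'effort': array([-3.08749259e-04, -4.91285169e+01, -4.04254971e-01, -3.12527347e+01,
       -6.40660571e-02,  4.36868286e-02,  1.90952210e-04]), 'tool_pos': array([ 0.17679861, -0.62494686,  0.23544953]), 'tool_rot': array([-1.79889697e+02,  5.38739265e-03,  1.58027733e+01]), 'force': array([-0.46772473,  0.49887874, -0.90563208]), 'wrist_torque': array([-0.02446019, -0.00769437, -0.06465683]), 'grasp_force': 0.0, 'grip_width': 0.0865283311203052} 0.014
scene [0.9179752  0.22844278 0.5955367 ] [-140.79713975   -0.22902699  124.02547291] [[467.9191556458364, 0.0, 320.2457060249912], [0.0, 467.9191556458364, 231.47408406095406], [0.0, 0.0, 1.0]]
block [([400.0, 250.0], 0.9)]
holder [([304.0, 246.0], 0.71)]
clip_nose [([276.0, 216.0], 0.58)]
block_end [([395.0, 250.0], 0.62), ([278.0, 215.0], 0.25)]
jar [([348.0, 181.0], 0.64)]
probe [([272.0, 307.0], 0.94)]
plug [([371.0, 350.0], 0.78)]
side [0.49935984 0.62070006 0.60301642] [-130.67575911   -0.70134194 -172.805449  ] [[513.6639429535738, 0.0, 316.2679469081544], [0.0, 513.6639429535738, 241.81612499116954], [0.0, 0.0, 1.0]]
block [([349.0, 298.0], 0.66)]
holder [([321.0, 243.0], 0.68)]
clip_nose [([320.0, 208.0], 0.75)]
block_end [([322.0, 210.0], 0.67)]
jar [([411.0, 246.0], 0.95)]
probe [([254.0, 250.0], 0.86), ([410.0, 247.0], 0.22)]
plug [([250.0, 319.0], 0.89)]
wrist [ 0.24982713 -0.60435944  0.38543071] [164.01855752   0.18385592 -74.23118682] [[400.7438266203452, 0.0, 320.27926878042626], [0.0, 400.7438266203452, 237.3170721567274], [0.0, 0.0, 1.0]]
block []
holder []
clip_nose []
block_end []
jar []
probe []
plug []
```

View pics/scene0.png

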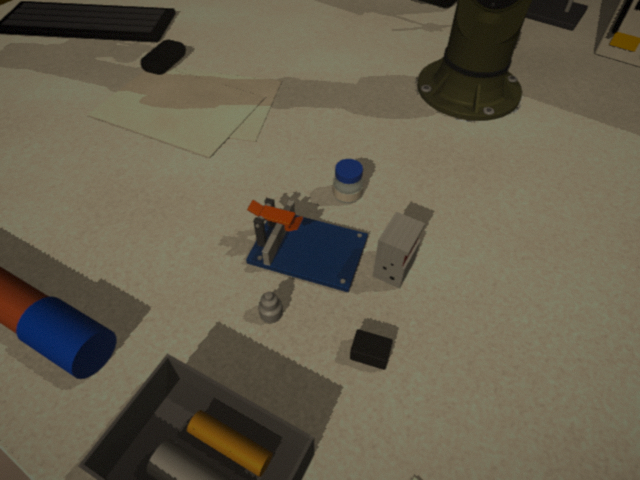

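View pics/side0.png

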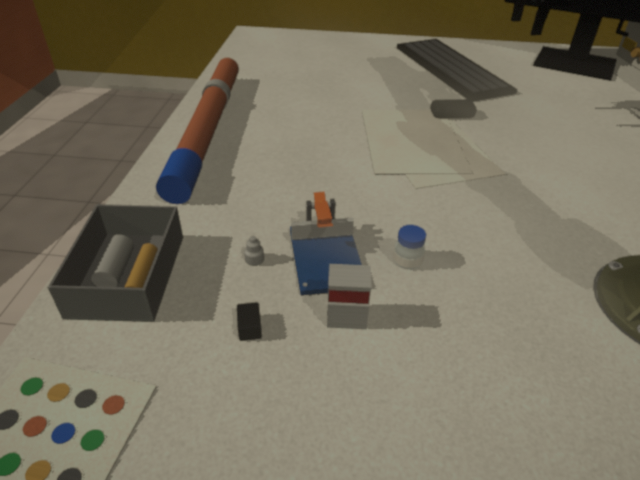

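Scene view: the plate spans about (248–368, 215–290), with the block at (400,250) standing before its open edge. Side view: the block is at (349,298) with its red recess towards that camera, and the clip is at (320,208). Next I'll zoom in to get exact corners.

```bash
python3 - <<'E'
import cv2, numpy as np
a=cv2.imread('pics/scene0.png')[185:305,240:440]; b=cv2.imread('pics/side0.png')[185:335,280:380]
a=cv2.resize(a,None,fx=4,fy=4,interpolation=cv2.INTER_CUBIC); b=cv2.resize(b,None,fx=4,fy=4,interpolation=cv2.INTER_CUBIC)
cv2.imwrite('pics/za.png',a); cv2.imwrite('pics/zb.png',b)
E
```

```text
(no output)
```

View pics/za.png

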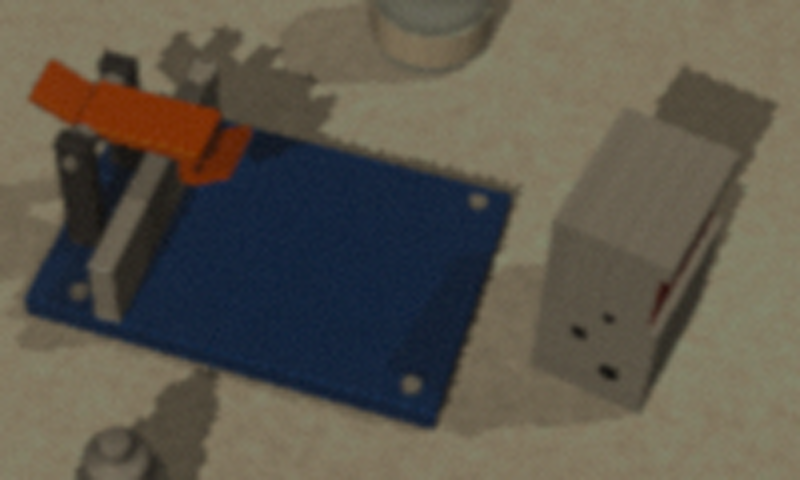

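View pics/zb.png

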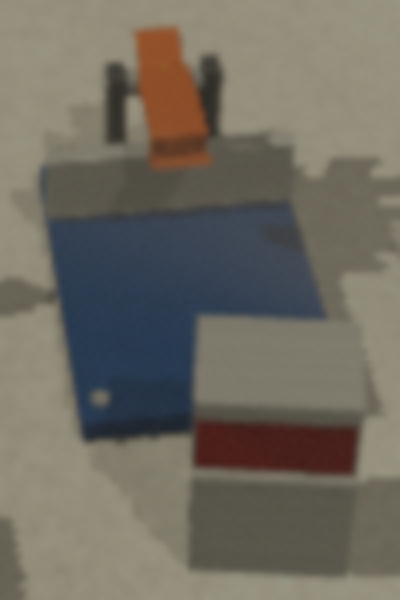

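Zoomed views give clean corners for the plate and the block. I'll fit both poses from them.

```bash
cat > fit.py <<'E'
from h import *
from scipy.optimize import least_squares
def T(q,P):
    c,s=np.cos(q[2]),np.sin(q[2]); P=np.array(P,float)/1000
    return np.c_[q[0]+c*P[:,0]-s*P[:,1],q[1]+s*P[:,0]+c*P[:,1],P[:,2]]
def fit(obs,q0):
    f=lambda q:np.concatenate([(proj(p,T(q,P))-uv).ravel() for p,P,uv in obs])
    r=least_squares(f,q0,loss='soft_l1',f_scale=1.); return r.x,np.round(r.fun.reshape(-1,2),1)
E
python3 - <<'E'
from fit import *
sc,sd=cam('scene'),cam('side')
A=lambda L:np.array(L)/4+[240,185]-0.4
B=lambda L:np.array(L)/4+[280,185]-0.4
h,r=fit([(sc,[[0,-55,12],[0,55,12],[165,55,12]],A([(514,193),(436,416),(28,300)])),
 (sd,[[0,55,12]],B([(83,430)]))],[.5,-.1,-1.57]); print('holder',h,r.tolist())
b,r=fit([(sc,[[22.5,-30,90],[-22.5,-30,90],[-22.5,30,90],[22.5,30,90],[22.5,30,0],[-22.5,30,0]],A([(625,108),(740,152),(668,265),(553,220),(533,365),(640,410)])),
 (sd,[[-22.5,30,90],[-22.5,-30,90],[22.5,30,90],[22.5,-30,90],[-22.5,30,0],[-22.5,-30,0]],B([(192,405),(365,408),(197,315),(360,320),(190,570),(350,575)]))],[.5,.1,-1.57]); print('block',b,r.tolist())
c,s=np.cos(h[2]),np.sin(h[2]); d=b[:2]-h[:2]
print('block in holder mm',1000*(c*d[0]+s*d[1]),1000*(-s*d[0]+c*d[1]),np.degrees(b[2]-h[2]),np.degrees([h[2],b[2]]))
for t in('jar','probe','plug'):
    for p,z in((sc,.03),(sd,.03)):
        m=models.search_frame(p,t)
        if m: print(t,atz(p,m[0]['centre'],z)[:2])
E
```

```text
holder [ 0.53485521  0.04492986 -1.29724756] [[0.3, 0.5], [0.8, 0.1], [-0.7, 0.0], [0.3, -1.1]]
block [ 0.51108578  0.0926682  -1.48477899] [[-0.9, -0.3], [-0.3, 0.3], [1.5, 1.7], [-0.2, 0.1], [-1.1, 0.4], [-0.5, 1.4], [1.1, -0.5], [0.9, 0.3], [0.5, -0.0], [0.9, 0.2], [-0.1, 0.2], [-0.3, 0.5]]
block in holder mm -52.38465548380332 -9.989127646415556 -10.744759472293179 [-74.32681037 -85.07156984]
jar [ 0.41171583 -0.04770862]
jar [ 0.41765091 -0.04960155]
probe [ 0.68374126 -0.00866301]
probe [ 0.67630847 -0.00228765]
plug [0.6586575  0.13704736]
plug [0.64842733 0.14518981]
```

```bash
cat >> h.py <<'E'
H=np.array([.53486,.04493]);HY=-1.29725
def toW(hx,hy):
    c,s=np.cos(HY),np.sin(HY); return H+np.array([c*hx-s*hy,s*hx+c*hy])/1000
def toH(w):
    c,s=np.cos(HY),np.sin(HY); d=(np.array(w)[:2]-H)*1000; return np.array([c*d[0]+s*d[1],-s*d[0]+c*d[1]])
def st():
    o=telemetry.get_obs(); print('t',round(o['time_s'],2),'H',toH(o['tool_pos']).round(1),'z',o['tool_pos'][2].round(4),'rot',o['tool_rot'].round(2),'F',o['force'].round(1),'w',o['grip_width'].round(4)); return o
E
python3 - <<'E'
from h import *
from scipy.optimize import fsolve
p0=np.array([.1768,-.6249]);y0=np.radians(15.80);N=20;goal=toW(-135,-8);dy=(np.radians(180)+HY-y0)/N
def run(v,pr=0):
    p=p0.copy();path=[]
    for i in range(N):
        y=y0+dy*i; p=p+v[0]*np.array([np.cos(y),np.sin(y)])+v[1]*np.array([np.sin(y),-np.cos(y)]); path.append(np.hypot(*p))
    if pr: print(p,goal,np.round(path,3))
    return p-goal
v=fsolve(run,[.05,0]);run(v,1);print(v*100,dy)
E
```

```text
[0.49068752 0.17274937] [0.49068752 0.17274937] [0.643 0.636 0.629 0.622 0.614 0.607 0.6   0.592 0.585 0.577 0.57  0.563
 0.556 0.55  0.544 0.538 0.533 0.528 0.524 0.52 ]
[ 4.68510511 -0.82863048] 0.07842903158873446
```

Emit:
{"name": "drive_tool", "arguments": {"angular": [[0, 0, -0.0784], [0, 0, -0.0784], [0, 0, -0.0784], [0, 0, -0.0784], [0, 0, -0.0784], [0, 0, -0.0784], [0, 0, -0.0784], [0, 0, -0.0784], [0, 0, -0.0784], [0, 0, -0.0784], [0, 0, -0.0784], [0, 0, -0.0784], [0, 0, -0.0784], [0, 0, -0.0784], [0, 0, -0.0784], [0, 0, -0.0784], [0, 0, -0.0784], [0, 0, -0.0784], [0, 0, -0.0784], [0, 0, -0.0784]], "delta_pos": [[4.69, -0.83, 0], [4.69, -0.83, 0], [4.69, -0.83, 0], [4.69, -0.83, 0], [4.69, -0.83, 0], [4.69, -0.83, 0], [4.69, -0.83, 0], [4.69, -0.83, 0], [4.69, -0.83, 0], [4.69, -0.83, 0], [4.69, -0.83, 0], [4.69, -0.83, 0], [4.69, -0.83, 0], [4.69, -0.83, 0], [4.69, -0.83, 0], [4.69, -0.83, 0], [4.69, -0.83, 0], [4.69, -0.83, 0], [4.69, -0.83, 0], [4.69, -0.83, 0]], "gripper": [2.5, 2.5, 2.5, 2.5, 2.5, 2.5, 2.5, 2.5, 2.5, 2.5, 2.5, 2.5, 2.5, 2.5, 2.5, 2.5, 2.5, 2.5, 2.5, 2.5]}}

```text
time_s: 3.6
tool_pos: [0.4908, 0.1749, 0.2368]
tool_rot: [179.9, 0.0, 105.8]
force: [-0.3, 0.3, 0.5]
grip_width: 0.0247
grasp_force: 0.0
```

```bash
python3 - <<'E'
from h import *
st(); p=cam('scene'); save(p,'s1.png'); st()
E
```

```text
Traceback (most recent call last):
  File "h.py", line 22, in st
    o=telemetry.get_obs(); print('t',round(o['time_s'],2),'H',toH(o['tool_pos']).round(1),'z',o['tool_pos'][2].round(4),'rot',o['tool_rot'].round(2),'F',o['force'].round(1),'w',o['grip_width'].round(4)); return o
                                                                                                                                                                                 ^^^^^^^^^^^^^^^^^^^^^
AttributeError: 'float' object has no attribute 'round'
```

Emit:
{"name": "drive_tool", "arguments": {"angular": [[0, 0, 0], [0, 0, 0], [0, 0, 0], [0, 0, 0], [0, 0, 0], [0, 0, 0], [0, 0, 0]], "delta_pos": [[0, 0, 4], [0, 0, 4], [0, 0, 4], [0, 0, 4], [0, 0, 2.2], [0, 0, 1], [0, 0, 0]], "gripper": [2.5, 2.5, 2.5, 2.5, 2.5, 2.5, 2.5]}}

```text
time_s: 4.3
tool_pos: [0.4906, 0.1728, 0.0437]
tool_rot: [-179.9, -0.0, 105.6]
force: [0.1, -0.0, 0.4]
grip_width: 0.0254
grasp_force: 0.0
```

```bash
sed -i "s/o\['grip_width'\].round(4)/round(float(o['grip_width']),4)/" h.py; python3 - <<'E'
from h import *
st(); p=cam('scene'); save(p,'s1.png')
E
```

```text
t 4.3 H [-135.1   -8. ] z 0.0437 rot [-1.7988e+02 -2.0000e-02  1.0565e+02] F [ 0.1 -0.   0.4] w 0.0254
```

View pics/s1.png

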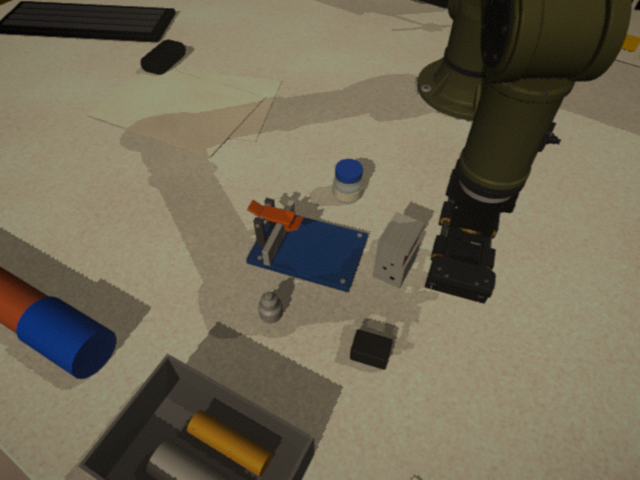

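The gripper (about (460,270)) stands behind the block and is clear of the plug. I'll push low to square the block on the plate edge.

Emit:
{"name": "drive_tool", "arguments": {"angular": [[0, 0, 0], [0, 0, 0], [0, 0, 0], [0, 0, 0], [0, 0, 0], [0, 0, 0], [0, 0, 0], [0, 0, 0], [0, 0, 0], [0, 0, 0], [0, 0, 0], [0, 0, 0], [0, 0, 0], [0, 0, 0], [0, 0, 0], [0, 0, 0]], "delta_pos": [[-1.5, 0, 0], [-1.5, 0, 0], [-0.8, 0, 0], [-0.4, 0, 0], [-0.3, 0, 0], [-0.3, 0, 0], [-0.3, 0, 0], [-0.3, 0, 0], [-0.3, 0, 0], [-0.3, 0, 0], [-0.3, 0, 0], [-0.3, 0, 0], [-0.3, 0, 0], [-0.2, 0, 0], [-0.1, 0, 0], [0, 0, 0]], "gripper": [2.5, 2.5, 2.5, 2.5, 2.5, 2.5, 2.5, 2.5, 2.5, 2.5, 2.5, 2.5, 2.5, 2.5, 2.5, 2.5]}}

```text
time_s: 5.95
tool_pos: [0.5112, 0.1036, 0.0447]
tool_rot: [179.9, 0.0, 105.6]
force: [0.1, 4.1, 0.1]
grip_width: 0.0248
grasp_force: 2.0
```

```bash
python3 - <<'E'
from h import *
st()
E
```

```text
t 5.95 H [-62.9  -6.9] z 0.0447 rot [1.7995e+02 1.0000e-02 1.0564e+02] F [0.1 4.1 0.1] w 0.0248
```

Emit:
{"name": "drive_tool", "arguments": {"angular": [[0, 0, 0], [0, 0, 0], [0, 0, 0], [0, 0, 0], [0, 0, 0]], "delta_pos": [[-0.2, 0, 0], [-0.2, 0, 0], [-0.15, 0, 0], [-0.1, 0, 0], [0, 0, 0]], "gripper": [2.5, 2.5, 2.5, 2.5, 2.5]}}

```text
time_s: 6.45
tool_pos: [0.5126, 0.0972, 0.0445]
tool_rot: [180.0, 0.0, 105.6]
force: [-0.5, 4.0, -0.6]
grip_width: 0.025
grasp_force: 2.0
```

```bash
python3 - <<'E'
from h import *
st(); ps=[cam('scene'),cam('side')]; ims=[]
save(ps[0],'s2.png');save(ps[1],'d2.png')
a=cv2.resize(ps[0]['pixels'][190:300,340:470],None,fx=4,fy=4,interpolation=cv2.INTER_CUBIC)
cv2.imwrite('pics/c2.png',cv2.cvtColor(a,cv2.COLOR_RGB2BGR))
E
```

```text
t 6.45 H [-56.3  -7.3] z 0.0445 rot [1.8000e+02 2.0000e-02 1.0563e+02] F [-0.5  4.  -0.6] w 0.025
```

View pics/c2.png

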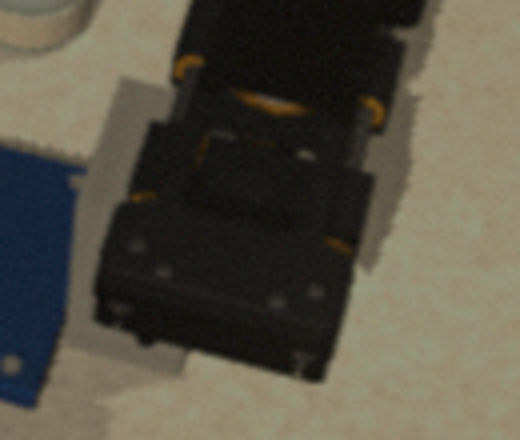

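The gripper hides the block here, and the plate's corner is still clear. I'll creep on and let the force tell.

Emit:
{"name": "drive_tool", "arguments": {"angular": [[0, 0, 0], [0, 0, 0], [0, 0, 0], [0, 0, 0]], "delta_pos": [[-0.1, 0, 0], [-0.1, 0, 0], [-0.1, 0, 0], [0, 0, 0]], "gripper": [2.5, 2.5, 2.5, 2.5]}}

```text
time_s: 6.95
tool_pos: [0.5132, 0.095, 0.0445]
tool_rot: [-180.0, -0.0, 105.6]
force: [-0.8, 7.0, 0.5]
grip_width: 0.0251
grasp_force: 2.8
```

Emit:
{"name": "drive_tool", "arguments": {"angular": [[0, 0, 0], [0, 0, 0], [0, 0, 0]], "delta_pos": [[-0.1, 0, 0], [-0.1, 0, 0], [0, 0, 0]], "gripper": [2.5, 2.5, 2.5]}}

```text
time_s: 7.25
tool_pos: [0.5133, 0.0948, 0.0447]
tool_rot: [-180.0, -0.2, 105.7]
force: [-2.1, 8.3, 2.3]
grip_width: 0.025
grasp_force: 4.4
```

Force is rising and motion has stopped at TCP hx ≈ -54, so the block is on the edge. I'll back off and rise to see it.

Emit:
{"name": "drive_tool", "arguments": {"angular": [[0, 0, 0], [0, 0, 0], [0, 0, 0], [0, 0, 0], [0, 0, 0]], "delta_pos": [[1, 0, 0], [2, 0, 0], [4, 0, 0], [3, 0, 0], [0, 0, 0]], "gripper": [2.5, 2.5, 2.5, 2.5, 2.5]}}

```text
time_s: 7.75
tool_pos: [0.4856, 0.1925, 0.0448]
tool_rot: [180.0, -0.0, 106.0]
force: [-0.9, -0.1, -0.0]
grip_width: 0.0252
grasp_force: 0.0
```

```bash
python3 - <<'E'
from h import *
st(); p=cam('scene'); save(p,'s3.png')
a=cv2.resize(p['pixels'][185:305,300:500],None,fx=4,fy=4,interpolation=cv2.INTER_CUBIC)
cv2.imwrite('pics/c3.png',cv2.cvtColor(a,cv2.COLOR_RGB2BGR))
E
```

```text
t 7.75 H [-155.4   -7.6] z 0.0448 rot [ 1.7996e+02 -1.0000e-02  1.0600e+02] F [-0.9 -0.1 -0. ] w 0.0252
```

View pics/c3.png

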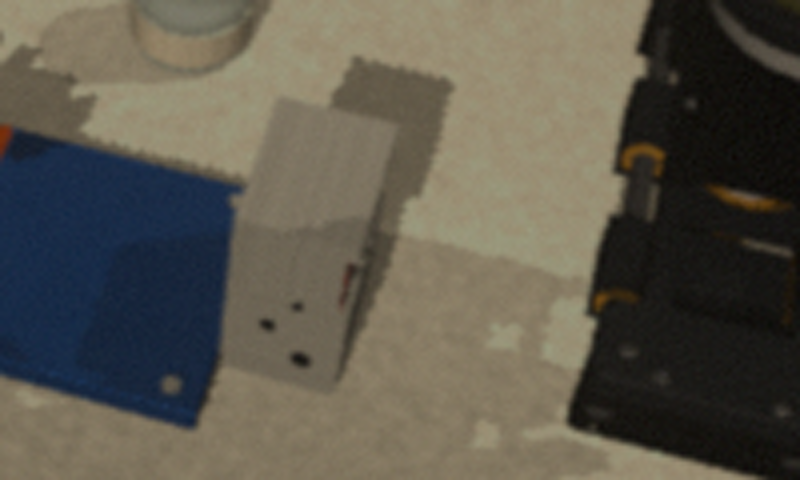

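The block now stands on the edge, squared. In the crop its top corners are about (280,98), (397,124) and (238,223), and the bottom ones (220,365) and (335,392). I'll fit its offset.

```bash
python3 - <<'E'
from fit import *
sc=cam('scene')
A=lambda L:np.array(L)/4+[300,185]-0.4
b,r=fit([(sc,[[22.5,-30,90],[-22.5,-30,90],[22.5,30,90],[22.5,30,0],[-22.5,30,0]],A([(280,98),(397,124),(238,223),(220,365),(335,392)]))],[.53,.07,-1.3])
print(toH(b),np.degrees(b[2]-HY),r.tolist())
E
```

```text
[-21.86877754  -7.15889408] 1.3300843019930768 [[-0.8, -0.5], [0.5, -0.1], [-0.3, -0.7], [0.2, 0.3], [0.4, 0.9]]
```

Block at hy ≈ -7 mm and square, which is well within the clip nose's width. Now I'll raise to lip height and tip.

Emit:
{"name": "drive_tool", "arguments": {"angular": [[0, 0, 0], [0, 0, 0], [0, 0, 0], [0, 0, 0], [0, 0, 0], [0, 0, 0], [0, 0, 0], [0, 0, 0], [0, 0, 0], [0, 0, 0], [0, 0, 0], [0, 0, 0]], "delta_pos": [[0, 0, -2.5], [0, 0, -2.2], [-3, 0, 0], [-3, 0, 0], [-2, 0, 0], [-1, 0, 0], [-0.5, 0, 0], [-0.4, 0, 0], [-0.4, 0, 0], [-0.4, 0, 0], [-0.3, 0, 0], [0, 0, 0]], "gripper": [2.5, 2.5, 2.5, 2.5, 2.5, 2.5, 2.5, 2.5, 2.5, 2.5, 2.5, 2.5]}}

```text
time_s: 9.05
tool_pos: [0.5169, 0.0827, 0.0916]
tool_rot: [180.0, 0.0, 105.6]
force: [0.0, 1.3, 2.5]
grip_width: 0.0252
grasp_force: 1.1
```

```bash
python3 - <<'E'
from h import *
st()
E
```

```text
t 9.05 H [-41.2  -7.1] z 0.0916 rot [1.7997e+02 3.0000e-02 1.0564e+02] F [0.  1.3 2.5] w 0.0252
```

Emit:
{"name": "drive_tool", "arguments": {"angular": [[0, 0, 0], [0, 0, 0], [0, 0, 0], [0, 0, 0], [0, 0, 0], [0, 0, 0], [0, 0, 0], [0, 0, 0]], "delta_pos": [[-0.3, 0, 0], [-0.3, 0, 0], [-0.3, 0, 0], [-0.3, 0, 0], [-0.3, 0, 0], [-0.3, 0, 0], [-0.3, 0, 0], [0, 0, 0]], "gripper": [2.5, 2.5, 2.5, 2.5, 2.5, 2.5, 2.5, 2.5]}}

```text
time_s: 9.85
tool_pos: [0.5222, 0.0615, 0.0912]
tool_rot: [-180.0, 0.1, 105.6]
force: [-0.1, -0.9, -0.7]
grip_width: 0.0248
grasp_force: 0.3
```

Emit:
{"name": "drive_tool", "arguments": {"angular": [[0, 0, 0], [0, 0, 0], [0, 0, 0], [0, 0, 0]], "delta_pos": [[-0.2, 0, 0], [-0.2, 0, 0], [-0.2, 0, 0], [0, 0, 0]], "gripper": [2.5, 2.5, 2.5, 2.5]}}

```text
time_s: 10.25
tool_pos: [0.5237, 0.0564, 0.0913]
tool_rot: [-180.0, 0.0, 105.6]
force: [0.7, 0.6, -0.3]
grip_width: 0.0251
grasp_force: 0.0
```

Grip-pad force has dropped to zero, so it has probably fallen. I'll back away and look.

Emit:
{"name": "drive_tool", "arguments": {"angular": [[0, 0, 0], [0, 0, 0], [0, 0, 0], [0, 0, 0], [0, 0, 0]], "delta_pos": [[2, 0, 0], [4, 0, 0], [4, 0, 0], [2, 0, 0], [0, 0, 0]], "gripper": [2.5, 2.5, 2.5, 2.5, 2.5]}}

```text
time_s: 10.75
tool_pos: [0.49, 0.1764, 0.0917]
tool_rot: [180.0, -0.1, 106.0]
force: [0.5, -0.4, 0.7]
grip_width: 0.025
grasp_force: 0.0
```

```bash
python3 - <<'E'
from h import *
st(); p=cam('scene')
a=cv2.resize(p['pixels'][185:305,240:440],None,fx=4,fy=4,interpolation=cv2.INTER_CUBIC)
cv2.imwrite('pics/c4.png',cv2.cvtColor(a,cv2.COLOR_RGB2BGR))
E
```

```text
t 10.75 H [-138.7   -7.7] z 0.0917 rot [ 1.7998e+02 -8.0000e-02  1.0600e+02] F [ 0.5 -0.4  0.7] w 0.025
```

View pics/c4.png

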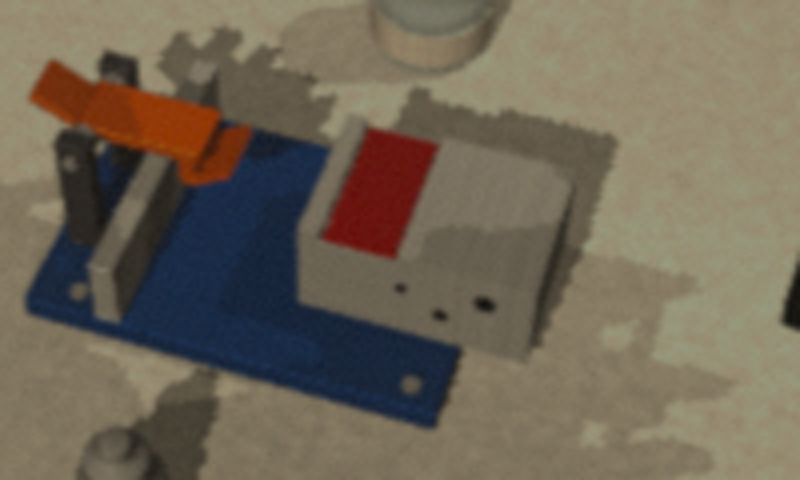

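The block lies flat with the red recess up (crop (380,190)), its lip facing the fence and its foot overhanging the edge. Next I'll go down behind the foot and push along the plate.

Emit:
{"name": "drive_tool", "arguments": {"angular": [[0, 0, 0], [0, 0, 0], [0, 0, 0], [0, 0, 0], [0, 0, 0], [0, 0, 0], [0, 0, 0], [0, 0, 0], [0, 0, 0], [0, 0, 0], [0, 0, 0], [0, 0, 0], [0, 0, 0], [0, 0, 0], [0, 0, 0], [0, 0, 0], [0, 0, 0], [0, 0, 0], [0, 0, 0], [0, 0, 0]], "delta_pos": [[0, 0, 3], [0, 0, 2.4], [-2, 0, 0.4], [-3, 0, 0], [-2, 0, 0], [-1, 0, 0], [-0.5, 0, 0], [-0.5, 0, 0], [-0.4, 0, 0], [-0.4, 0, 0], [-0.4, 0, 0], [-0.4, 0, 0], [-0.4, 0, 0], [-0.4, 0, 0], [-0.4, 0, 0], [-0.4, 0, 0], [-0.4, 0, 0], [-0.4, 0, 0], [-0.4, 0, 0], [-0.2, 0, 0]], "gripper": [2.5, 2.5, 2.5, 2.5, 2.5, 2.5, 2.5, 2.5, 2.5, 2.5, 2.5, 2.5, 2.5, 2.5, 2.5, 2.5, 2.5, 2.5, 2.5, 2.5]}}

```text
time_s: 12.8
tool_pos: [0.5283, 0.0413, 0.0336]
tool_rot: [180.0, -0.0, 105.6]
force: [-1.9, 5.2, 2.3]
grip_width: 0.0245
grasp_force: 2.7
```

```bash
python3 - <<'E'
from h import *
st()
E
```

```text
t 12.8 H [ 1.7 -7.3] z 0.0336 rot [ 1.8000e+02 -1.0000e-02  1.0562e+02] F [-1.9  5.2  2.3] w 0.0245
```

Emit:
{"name": "drive_tool", "arguments": {"angular": [[0, 0, 0], [0, 0, 0], [0, 0, 0], [0, 0, 0], [0, 0, 0], [0, 0, 0], [0, 0, 0], [0, 0, 0]], "delta_pos": [[-0.3, 0, 0], [-0.3, 0, 0], [-0.3, 0, 0], [-0.3, 0, 0], [-0.3, 0, 0], [-0.2, 0, 0], [-0.2, 0, 0], [0, 0, 0]], "gripper": [2.5, 2.5, 2.5, 2.5, 2.5, 2.5, 2.5, 2.5]}}

```text
time_s: 13.6
tool_pos: [0.5292, 0.0377, 0.0337]
tool_rot: [-179.9, -1.0, 106.1]
force: [-13.4, 31.2, 9.3]
grip_width: 0.025
grasp_force: 16.3
```

Emit:
{"name": "drive_tool", "arguments": {"angular": [[0, 0, 0], [0, 0, 0], [0, 0, 0], [0, 0, 0]], "delta_pos": [[-0.1, 0, 0], [-0.1, 0, 0], [-0.1, 0, 0], [0, 0, 0]], "gripper": [2.5, 2.5, 2.5, 2.5]}}

```text
time_s: 14.0
tool_pos: [0.5295, 0.0369, 0.0337]
tool_rot: [-179.9, -1.1, 106.2]
force: [-13.5, 33.7, 10.8]
grip_width: 0.0249
grasp_force: 18.2
```

It's jammed at about 36 N with the block end near hx ≈ 105. I'll release and look.

Emit:
{"name": "drive_tool", "arguments": {"angular": [[0, 0, 0], [0, 0, 0], [0, 0, 0], [0, 0, 0]], "delta_pos": [[2.0, 0, 0], [3, 0, 0], [3, 0, 0], [0, 0, 0]], "gripper": [2.5, 2.5, 2.5, 2.5]}}

```text
time_s: 14.4
tool_pos: [0.5117, 0.1002, 0.0337]
tool_rot: [180.0, 0.0, 106.0]
force: [-0.6, -0.5, 0.1]
grip_width: 0.025
grasp_force: 0.0
```

```bash
python3 - <<'E'
from h import *
st(); p=cam('scene');q=cam('side')
save(p,'s5.png');save(q,'d5.png')
a=cv2.resize(p['pixels'][190:300,240:380],(560,440),interpolation=cv2.INTER_CUBIC)
b=cv2.resize(q['pixels'][185:295,280:340+0],(240,440),interpolation=cv2.INTER_CUBIC)
cv2.imwrite('pics/c5.png',cv2.cvtColor(np.hstack([a,b]),cv2.COLOR_RGB2BGR))
E
```

```text
t 14.4 H [-59.5  -7.4] z 0.0337 rot [1.7998e+02 2.0000e-02 1.0595e+02] F [-0.6 -0.5  0.1] w 0.025
```

View pics/c5.png

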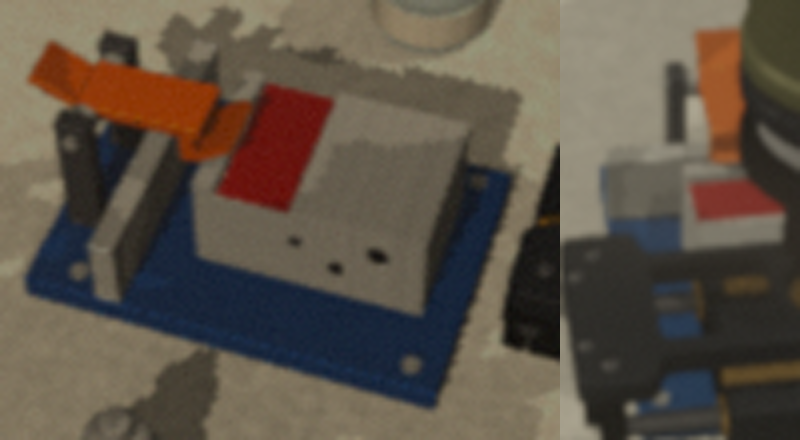

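```bash
python3 - <<'E'
from fit import *
p=cam('scene')
A=lambda L:np.array(L)/4+[240,190]-0.4
pts=[[45,30,57],[-45,-30,57],[-45,30,12],[45,30,12]]
b,r=fit([(p,pts,A([(195,187),(468,125),(422,315),(199,256)]))],[.55,-.01,-1.3])
print('mid',toH(b),'yaw',np.degrees(b[2]-HY),r.tolist())
h,r=fit([(p,[[0,-55,12],[0,55,12],[165,55,12],[125,55,12],[125,55,45]],A([(514,173),(436,396),(28,280),(118,298),(92,250)]))],[.53,.045,-1.3])
print(h,HY,toH(h),r.tolist())
for n in ('side','scene'):
    q=cam(n)
    a=q['pixels'].copy()
    for hy in(-12,12):
        u=proj(q,[[*toW(111.5,hy),.052]]); print(n,u)
print(toH(atz(p,A([(180,160)])[0],.052)),toH(atz(p,A([(225,160)])[0],.052)),toH(atz(p,A([(250,100)])[0],.056)))
E
```

```text
mid [61.29494722 -6.6366707 ] yaw 0.9580128253523934 [[-0.6, -0.4], [0.6, -0.4], [0.2, 0.2], [-0.1, 0.5]]
[ 0.53493287  0.0435943  -1.30697325] -1.29725 [ 1.30572011 -0.29067877] [[-0.1, 0.2], [-0.4, -0.4], [-1.3, -1.3], [0.3, 1.2], [5.0, 0.2]]
side [[331.17751797 224.27478379]]
side [[317.34116224 225.43764483]]
scene [[292.83946955 219.57656316]]
scene [[287.23667199 231.09136452]]
[116.29074188  10.55297663] [100.26003138   5.17649099] [100.20558016 -22.76883604]
```

The block end is at hx ≈ 106, square, and on the nose ramp but not past it. I pushed low (tip at z = 20 mm) while the clip resists at z ≈ 56 mm. That couple lifts the lip end and wedges it. I'll push again high on the foot face (tip about z = 42 mm).

Emit:
{"name": "drive_tool", "arguments": {"angular": [[0, 0, 0], [0, 0, 0], [0, 0, 0], [0, 0, 0], [0, 0, 0], [0, 0, 0], [0, 0, 0], [0, 0, 0]], "delta_pos": [[0, 0, -1.2], [0, 0, -1.0], [-2, 0, 0], [-2, 0, 0], [-1, 0, 0], [-0.8, 0, 0], [-0.5, 0, 0], [0, 0, 0]], "gripper": [2.5, 2.5, 2.5, 2.5, 2.5, 2.5, 2.5, 2.5]}}

```text
time_s: 15.45
tool_pos: [0.5295, 0.0375, 0.0557]
tool_rot: [180.0, -0.0, 105.7]
force: [-0.2, -0.2, 0.7]
grip_width: 0.025
grasp_force: 0.3
```

Emit:
{"name": "drive_tool", "arguments": {"angular": [[0, 0, 0], [0, 0, 0], [0, 0, 0], [0, 0, 0], [0, 0, 0]], "delta_pos": [[-0.2, 0, 0], [-0.2, 0, 0], [-0.2, 0, 0], [-0.2, 0, 0], [0, 0, 0]], "gripper": [2.5, 2.5, 2.5, 2.5, 2.5]}}

```text
time_s: 15.95
tool_pos: [0.5296, 0.0371, 0.0557]
tool_rot: [-180.0, -0.5, 106.0]
force: [-6.4, 14.2, 5.4]
grip_width: 0.0252
grasp_force: 7.5
```

```bash
python3 - <<'E'
from h import *
st()
E
```

```text
t 15.95 H [ 6.1 -7.2] z 0.0557 rot [-179.95   -0.51  105.96] F [-6.4 14.2  5.4] w 0.0252
```

```bash
python3 - <<'E'
from h import *
st(); p=cam('scene'); save(p,'s6.png')
def om(f):
    im=cv2.cvtColor(cv2.imread('pics/'+f),cv2.COLOR_BGR2HSV)
    m=cv2.inRange(im,(4,150,90),(16,255,255)); m[:190]=0;m[245:]=0;m[:,:235]=0;m[:,310:]=0; return m
for f in('scene0.png','s3.png','s5.png','s6.png'):
    m=om(f); ys,xs=np.nonzero(m); cs=max(cv2.findContours(m,0,2)[0],key=cv2.contourArea)
    print(f,len(xs),xs.min(),xs.max(),ys.min(),ys.max(),cv2.approxPolyDP(cs,1.3,True)[:,0].tolist())
def athy(px,hy):
    o,d=ray(p,px); n=np.array([-np.sin(HY),np.cos(HY),0]); P=np.array([*toW(0,hy),0]); t=n@(P-o)/(n@d); X=o+t*d; return toH(X)[0].round(1),(X[2]*1000).round(1)
for px,hy in(((285,231.2),12),((296,230),12),((302.5,216.8),-12)): print(athy(px,hy))
E
```

```text
t 15.95 H [ 6.1 -7.2] z 0.0557 rot [-179.95   -0.51  105.96] F [-6.4 14.2  5.4] w 0.0252
scene0.png 694 248 301 200 230 [[248, 207], [248, 210], [256, 215], [261, 215], [269, 220], [284, 224], [286, 230], [296, 229], [301, 216], [296, 218], [295, 222], [290, 228], [287, 227], [294, 214], [293, 212], [266, 205], [262, 206], [253, 200]]
s3.png 716 248 302 200 230 [[248, 207], [248, 210], [256, 215], [261, 215], [267, 220], [283, 224], [286, 230], [296, 229], [302, 218], [301, 216], [297, 217], [289, 228], [288, 226], [294, 212], [266, 205], [262, 206], [253, 200]]
s5.png 732 247 308 201 241 [[247, 209], [266, 219], [283, 223], [285, 229], [298, 229], [297, 227], [302, 217], [301, 215], [297, 216], [290, 225], [289, 222], [294, 213], [293, 211], [266, 205], [262, 206], [254, 201], [251, 202]]
s6.png 696 247 306 201 241 [[247, 209], [266, 219], [283, 223], [286, 229], [296, 228], [301, 215], [297, 216], [289, 227], [288, 225], [293, 211], [266, 205], [262, 206], [254, 201], [251, 202]]
(np.float64(115.2), np.float64(50.3))
(np.float64(97.2), np.float64(60.1))
(np.float64(95.5), np.float64(64.3))
```

Clip shape shows it is lifted only about 1–2 mm: the lip corner is on the lower ramp (ramp about hx 97–111). At 15 N this high push hasn't yet reached the clip's need plus plate friction, so I'll keep pushing while relieving the downward drag.

Emit:
{"name": "drive_tool", "arguments": {"angular": [[0, 0, 0], [0, 0, 0], [0, 0, 0], [0, 0, 0], [0, 0, 0], [0, 0, 0]], "delta_pos": [[-0.2, 0, -0.05], [-0.2, 0, -0.05], [-0.1, 0, -0.05], [-0.1, 0, -0.05], [-0.1, 0, -0.05], [0, 0, 0]], "gripper": [2.5, 2.5, 2.5, 2.5, 2.5, 2.5]}}

```text
time_s: 16.6
tool_pos: [0.5295, 0.0356, 0.0568]
tool_rot: [-179.9, -0.9, 106.2]
force: [-7.5, 23.8, -0.4]
grip_width: 0.025
grasp_force: 12.0
```

```bash
python3 - <<'E'
from h import *
st()
E
```

```text
t 16.6 H [ 7.6 -7.7] z 0.0568 rot [-179.88   -0.91  106.16] F [-7.5 23.8 -0.4] w 0.025
```

The block is moving now (hx 6.1→7.6), so relieving the downward drag helps. I'll continue with a little more upward relief.

Emit:
{"name": "drive_tool", "arguments": {"angular": [[0, 0, 0], [0, 0, 0], [0, 0, 0], [0, 0, 0], [0, 0, 0], [0, 0, 0]], "delta_pos": [[-0.1, 0, -0.08], [-0.1, 0, -0.08], [-0.1, 0, -0.05], [-0.1, 0, -0.05], [-0.1, 0, 0], [0, 0, 0]], "gripper": [2.5, 2.5, 2.5, 2.5, 2.5, 2.5]}}

```text
time_s: 17.2
tool_pos: [0.5328, 0.0246, 0.0598]
tool_rot: [-179.9, -0.4, 106.0]
force: [-3.1, 10.5, -1.2]
grip_width: 0.0248
grasp_force: 5.8
```

```bash
python3 - <<'E'
from h import *
st()
E
```

```text
t 17.2 H [19.1 -7.5] z 0.0598 rot [-179.92   -0.44  105.99] F [-3.1 10.5 -1.2] w 0.0248
```

The block broke over the ramp: TCP at 19.1, 6–7 mm to go. I'll carry on gently to the fence.

Emit:
{"name": "drive_tool", "arguments": {"angular": [[0, 0, 0], [0, 0, 0], [0, 0, 0], [0, 0, 0], [0, 0, 0], [0, 0, 0]], "delta_pos": [[-0.1, 0, 0], [-0.1, 0, 0], [-0.1, 0, 0], [-0.1, 0, 0], [-0.1, 0, 0], [0, 0, 0]], "gripper": [2.5, 2.5, 2.5, 2.5, 2.5, 2.5]}}

```text
time_s: 17.8
tool_pos: [0.5344, 0.0181, 0.0598]
tool_rot: [-179.9, -0.4, 105.9]
force: [-1.6, 9.9, -1.8]
grip_width: 0.025
grasp_force: 4.8
```

```bash
python3 - <<'E'
from h import *
st()
E
```

```text
t 17.8 H [25.7 -7.6] z 0.0598 rot [-179.92   -0.37  105.88] F [-1.6  9.9 -1.8] w 0.025
```

Emit:
{"name": "drive_tool", "arguments": {"angular": [[0, 0, 0], [0, 0, 0], [0, 0, 0], [0, 0, 0], [0, 0, 0]], "delta_pos": [[-0.1, 0, 0], [-0.1, 0, 0], [-0.1, 0, 0], [-0.1, 0, 0], [0, 0, 0]], "gripper": [2.5, 2.5, 2.5, 2.5, 2.5]}}

```text
time_s: 18.3
tool_pos: [0.5348, 0.0179, 0.0597]
tool_rot: [-179.9, -0.6, 106.0]
force: [-3.3, 16.3, -1.6]
grip_width: 0.0248
grasp_force: 8.0
```

```bash
python3 - <<'E'
from h import *
st()
E
```

```text
t 18.3 H [26.  -7.4] z 0.0597 rot [-179.92   -0.62  105.97] F [-3.3 16.3 -1.6] w 0.0248
```

It stopped at TCP 26.0 with the force rising, so it's against the fence. One more firm press to seat it, then I'll retreat and look.

Emit:
{"name": "drive_tool", "arguments": {"angular": [[0, 0, 0], [0, 0, 0], [0, 0, 0], [0, 0, 0], [0, 0, 0], [0, 0, 0], [0, 0, 0], [0, 0, 0], [0, 0, 0], [0, 0, 0], [0, 0, 0], [0, 0, 0]], "delta_pos": [[-0.2, 0, 0], [-0.2, 0, 0], [0, 0, 0], [1.2, 0, 0], [1.5, 0, 0], [3, 0, 0], [4, 0, 0], [4, 0, -2], [3, 0, -4], [0, 0, -4], [0, 0, -4], [0, 0, 0]], "gripper": [2.5, 2.5, 2.5, 2.5, 2.5, 2.5, 2.5, 2.5, 2.5, 2.5, 2.5, 2.5]}}

```text
time_s: 19.5
tool_pos: [0.4966, 0.1674, 0.2064]
tool_rot: [179.4, 0.2, 105.7]
force: [0.7, -0.0, 0.3]
grip_width: 0.0248
grasp_force: 0.0
```

```bash
python3 - <<'E'
from h import *
st(); p=cam('scene');q=cam('side');save(p,'s7.png')
a=cv2.resize(p['pixels'][190:300,240:380],(560,440),interpolation=cv2.INTER_CUBIC)
b=cv2.resize(q['pixels'][185:295,280:340],(240,440),interpolation=cv2.INTER_CUBIC)
cv2.imwrite('pics/c7.png',cv2.cvtColor(np.hstack([a,b]),cv2.COLOR_RGB2BGR))
im=cv2.cvtColor(cv2.imread('pics/s7.png'),cv2.COLOR_BGR2HSV)
m=cv2.inRange(im,(4,150,90),(16,255,255)); m[:190]=0;m[245:]=0;m[:,:235]=0;m[:,310:]=0
c=max(cv2.findContours(m,0,2)[0],key=cv2.contourArea); print(cv2.approxPolyDP(c,1.3,True)[:,0].tolist())
for t in('jar','probe','plug'):
    for k in(p,q):
        r=models.search_frame(k,t)
        if r: print(t,atz(k,r[0]['centre'],.03)[:2].round(3))
E
```

```text
t 19.5 H [-128.2   -3.8] z 0.2064 rot [1.7940e+02 1.6000e-01 1.0566e+02] F [ 0.7 -0.   0.3] w 0.0248
[[247, 209], [268, 220], [283, 223], [285, 225], [285, 230], [288, 231], [297, 230], [296, 229], [299, 228], [297, 227], [302, 216], [297, 216], [293, 224], [290, 226], [289, 223], [294, 212], [266, 205], [262, 206], [253, 200]]
jar [ 0.417 -0.056]
jar [ 0.42  -0.046]
probe [ 0.682 -0.012]
probe [ 0.679 -0.003]
plug [0.657 0.137]
plug [0.653 0.142]
```

View pics/c7.png

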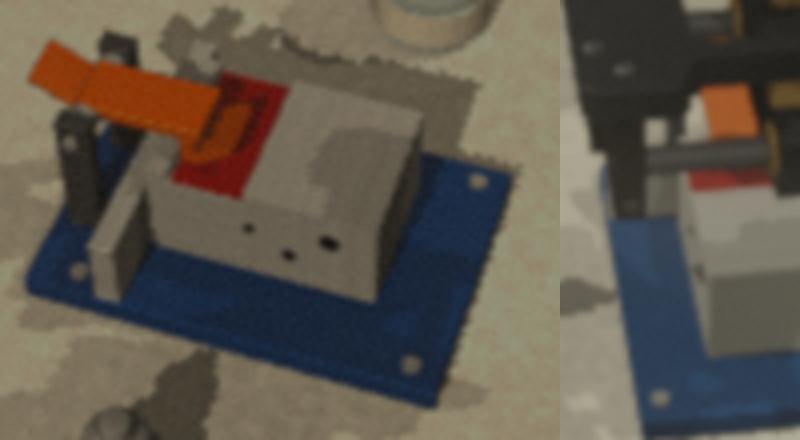

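The final view shows the block's end against the fence (crop (150,190)). The orange nose sits down in the red recess at (215,130), with its outline back at its rest rows (230–231). The jar, probe and adapter haven't moved, and the gripper is clear of everything.

Emit:
{"name": "drive_tool", "arguments": {"angular": [[0, 0, 0], [0, 0, 0], [0, 0, 0]], "delta_pos": [[0, 0, 0], [0, 0, 0], [0, 0, 0]], "gripper": [2.5, 2.5, 2.5]}}

```text
time_s: 20.2
tool_pos: [0.4933, 0.1659, 0.2004]
tool_rot: [-180.0, -0.0, 105.6]
force: [0.4, -0.5, -0.4]
grip_width: 0.0251
grasp_force: 0.0
```

```bash
python3 -c "
from h import *
print(env.sign_off())"
```

```text
the job is handed in; nothing more can be done
None
```

The job is handed in at about 20 s: the block was tipped, pushed flush against the fence and clipped in its recess after one jam on the clip ramp (about 36 N, cleared by pushing higher), with the jar, probe and adapter unmoved and the gripper clear; the sign-off gave no verdict.

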